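Feel for the blind hole in a spacer and hold it hole-up

ROBOT

A 7-joint arm with a two-finger parallel gripper is mounted at the origin on the work surface. World frame = base frame: x ahead of the robot, y to its left, z up, the work surface at z = 0. Lengths are in m, angles in rad, forces in N, time in s.
With the tool pointing down it reaches from about 0.4 to 0.85 m from the base axis. Payload 10.4 kg.
Tool frame: the origin (TCP) lies on the centre line of the jaws, within the pads' length; the fingertips stand 8 mm ahead of it and the grasp point (between the pads) lies 11 mm behind it; z points along the fingers, y is the direction in which the jaws open and shut (so a half turn about z gives the same grasp; the last joint's range is limited). The gripper opens to 87 mm and grips with 3 to 60 N. Pads are 19 mm wide; open, the fingers measure 117 mm over their backs; the gripper's body (75 mm by 190 mm) begins 51 mm behind the grasp point.
Start: joints at [-1.293, 0.332, -0.065, 1.46, 0.022, 1.35, -0.088], TCP at [0.185, 0.597, 0.231] pointing down, gripper open.
Joint ranges: [-2.6, 2.6], [-0.5, 2.12], [-1.47, 1.34], [0.16, 2.42], [-1.27, 4.41], [0.06, 2.06], [-2.6, 2.6]. Speed limits (rad/s): [2.22, 2.22, 2.79, 2.79, 3.14, 3.14, 3.14].

INTERFACE

Orientations are given as a 3x3 rotation matrix whose columns are the frame's x, y, z axes.
In Python, from rig import get_obs, snapshot, calibration, hand_in gives the robot as it stands.
- The arm moves only by the shell command python3 -m jog 'ROWS' [OPENING] [FORCE]. ROWS is a JSON object of lists of equal length, an entry for each row: "slide": the shift along the tool's x, y, z in mm, a list of three; "turn": the turn about the tool's z in degrees. A call has 1 to 20 rows; each row is the pose to reach, as a shift and turn from the pose commanded when the call began, along the tool's axes at that moment; what a row does not reach only later rows make up. A row lasts 1/12 s, in which the tool goes at most 41.7 mm and 7.16 degrees, less where a joint would pass 70% of its speed; a pose out of reach is approached as far as the arm can. A call with a gripper value outside its range is refused whole. OPENING is the gripper's target within -1 to 1 (fully open at 1, half-way at 0, shut at -1), set as the call begins (- or left out, the last holds). The fingers move at their own pace and stop on an object; FORCE is the grip in N (left out, the last holds). Time passes only in rows, so rows that repeat a pose let the fingers close. It gives the time, the measured TCP pose, the force and the opening at its end, in the units of the state.
- get_obs(): the state, without advancing time (a new reading comes with each control period).
- snapshot(name): name is "scene" or "top" or "wrist"; returns the picture (480x640x3 uint8, blue, green, red); there is no depth.
- calibration(name): a dict with "intrinsics" (3x3 intrinsics, pixels), "rvec" (rotation vector, rad) and "tvec" (3), from world to camera coordinates, as OpenCV has them; the wrist camera has in their place "tool_from_camera" (4x4, takes a point from camera to tool coordinates, whose origin is the TCP and whose axes are the flange's). Camera axes: x right, y down, z forward; pixel columns grow to the right and rows downward; lengths in m; the calibration is good to about 2 mm. A picture is of the moment at which its call begins: read the wrist's pose just before it. calibration takes no time and is no camera call.
- hand_in(): hands the job in, once; it reports no verdict.
The state is a dict: "t": time; "q": joint angles; "joint_vel": joint speeds; "effort": joint torques, N m; "tcp_pos": TCP position; "orientation": TCP orientation; "force": force on the tool from outside, world axes, zero at the start; "ft_torque": the same for the moment, N m; "gripper_width": opening from 0.0 (shut) to 1.0 (fully open).
Only numpy, scipy, OpenCV 4.12 (cv2) and the standard library are available. Lean on these libraries where they do the work, as an engineer would, in place of code of your own. Each camera call takes 0.05 s, during which the arm holds its last target.

TASK

The turned aluminium spacer in the cradle is bored in only one end. Feel which end has the blind hole by standing the spacer on the upright shaft stub of the stand (the stub goes into the hole; the solid end just sits on top of it), then hold the spacer still in the gripper, upright with its hole up, at least 15 cm above the bench and clear of everything, so that I can drop the insert in: finish while still holding it. Leave the screwdriver, jar and dial knob where they are.

Things in the scene. Friction and masses are not known exactly. Their poses are not given: they have to be found in the camera images.
- spacer_center (a point): The spacer: loose plain aluminium cylinder, 34 mm diameter, 64 mm long, about 0.14 kg. The point is its centre, x runs along its length. It starts lying level on the cradle's pins. One end has a blind hole on the axis, 16 mm diameter, 20 mm deep; the other is solid. Which end (+x or -x) has the hole is not told: it must be felt or seen. Otherwise both ends are alike.
- cradle_top (a point): The cradle, fixed, at any yaw: foot 80 x 80 x 8 mm and a black post 27 mm square with four ball-tipped steel pins (6 mm) on top, 21 mm apart in a square along its x and y. The spacer rests level between the pins, along x (as it starts) or along y, its centre 14 mm above this point. The point is level with the pin tops, mid-way between them, 44 mm above the bench. Fingers close on the spacer beside the post.
- stub_tip (a point): The stand, fixed: foot 80 x 80 x 8 mm, round post 34 mm diameter up to 40 mm above the bench, on it an upright shaft stub 9 mm diameter, 16 mm long. The point is the stub's top centre, 56 mm above the bench, z up. A spacer lowered on centre, hole down, sinks over the stub until its end meets the post 16 mm below this point; solid end down, it stops at this point.
- screwdriver_grip (a point): Bystander: loose screwdriver, 170 mm long, lying on the bench; the point is in its handle, its x axis runs along it towards the tip.
- jar_mid (a point): Bystander: loose small closed glass jar, 52 mm diameter, 45 mm tall; the point is its centre.
- dial: Bystander: loose black dial knob, 42 mm diameter at the skirt, 24 mm tall, standing on the bench; the origin is the centre of its underside.
Mind the look-alikes: they are no part of the job. What is shaped like the part that bears stub_tip but pink is not meant.

How it is judged:
On the way:
1. an end of the spacer is tried on the stub: the spacer stands upright on or over the stub, centred on it and touching the stand (contact force between spacer and stand above 0.5 N and horizontal distance between spacer_center and stub_tip below 0.01 m and angle between the x axis of spacer_center and the z axis of stub_tip, either way round below 0.3 rad and z of spacer_center in the frame of stub_tip below 0.045 m), for 0.1 s.
At the end, for the whole second after the job is handed in: The gripper holds the spacer at rest in the air (slower than 20 mm/s and 0.2 rad/s), its centre more than 150 mm above the bench, its axis within 0.3 rad of vertical with the hole end up, gripped by the fingers with over 1 N and touching neither stand nor cradle (height (world z) of spacer_center above 0.15 m and angle between spacer_center's own x axis and vertical below 0.3 rad and contact force between spacer and the fingers above 1 N and linear speed of spacer below 0.02 m/s and angular speed of spacer below 0.2 rad/s and contact force between spacer and stand below 0.1 N and contact force between spacer and cradle below 0.1 N); the arm keeps its last pose, push and grip.
It fails at once if the screwdriver is pushed or knocked away (distance of screwdriver_grip from where it was at the start of the episode above 0.03 m).
It fails at once if the jar is pushed or knocked away (distance of jar_mid from where it was at the start of the episode above 0.03 m).
It fails at once if the dial knob is pushed or knocked away (distance of dial from where it was at the start of the episode above 0.03 m).
It also fails if it takes over 67 s, if anything falls off the work surface, if the arm or the gripper's body presses on something with over 40 N, if the wrist force passes 120 N, or if a joint passes its speed limit or range.

## Working session

There is one attempt and no reset: what is moved stays moved. The work goes in short steps, Python scripts to look and compute and a shell command to move; the robot and the scene stay as the last step left them, time stands still between calls to the robot, and variables do not carry over. Pictures are saved under pics/ and viewed, and the job is handed in when it is done.

```bash
mkdir -p pics; ls
python3 - <<'E'
from rig import *
import cv2,numpy as np
np.set_printoptions(precision=4,suppress=True)
o=get_obs();print(o)
for n in ["scene","top","wrist"]:
    cv2.imwrite(f"pics/a_{n}.png",snapshot(n)); print(n,calibration(n))
E
```

```text
pics
{'t': 0.0, 'q': array([-1.2926,  0.3329, -0.0647,  1.461 ,  0.0216,  1.3499, -0.0885]), 'joint_vel': array([-0.0004, -0.0003,  0.    ,  0.0007,  0.0009, -0.0007, -0.001 ]), 'effort': array([ -0.0011, -62.3252,   0.024 , -38.9909,  -0.0614,   0.0396,
         0.0001]), 'tcp_pos': array([0.1851, 0.5966, 0.2297]), 'orientation': array([[-0.9551,  0.2963, -0.0003],
       [ 0.2963,  0.9551, -0.0014],
       [-0.0001, -0.0014, -1.    ]]), 'force': array([-0.1046,  1.0148,  0.3333]), 'ft_torque': array([0.0058, 0.0389, 0.0505]), 'gripper_width': 1.0010954645806351}
scene {'intrinsics': array([[443.0425,   0.    , 322.4708],
       [  0.    , 443.0425, 235.9776],
       [  0.    ,   0.    ,   1.    ]]), 'rvec': array([ 1.6442,  1.5119, -0.8271]), 'tvec': array([-0.1826, -0.2472,  1.5253])}
top {'intrinsics': array([[474.6867,   0.    , 328.8926],
       [  0.    , 474.6867, 236.1502],
       [  0.    ,   0.    ,   1.    ]]), 'rvec': array([ 2.1729, -2.1315,  0.0947]), 'tvec': array([0.1238, 0.6373, 0.8767])}
wrist {'intrinsics': array([[365.9221,   0.    , 322.3043],
       [  0.    , 365.9221, 242.7128],
       [  0.    ,   0.    ,   1.    ]]), 'tool_from_camera': array([[-0.0013, -0.9686, -0.2485,  0.0677],
       [ 1.    , -0.0013, -0.0001, -0.0011],
       [-0.0003, -0.2485,  0.9686, -0.1536],
       [ 0.    ,  0.    ,  0.    ,  1.    ]])}
```

View pics/a_scene.png

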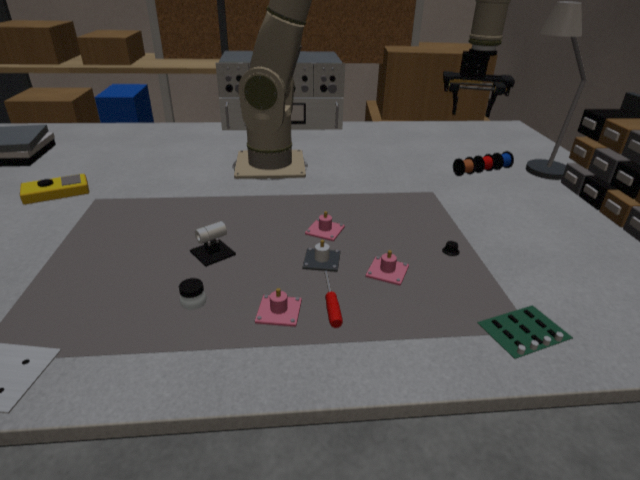

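View pics/a_top.png

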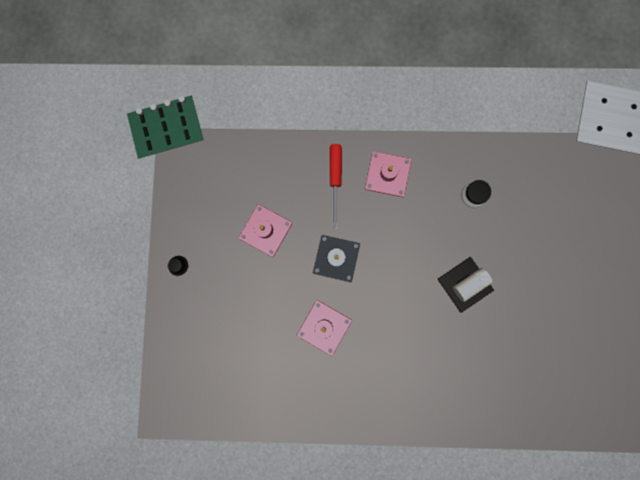

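View pics/a_wrist.png

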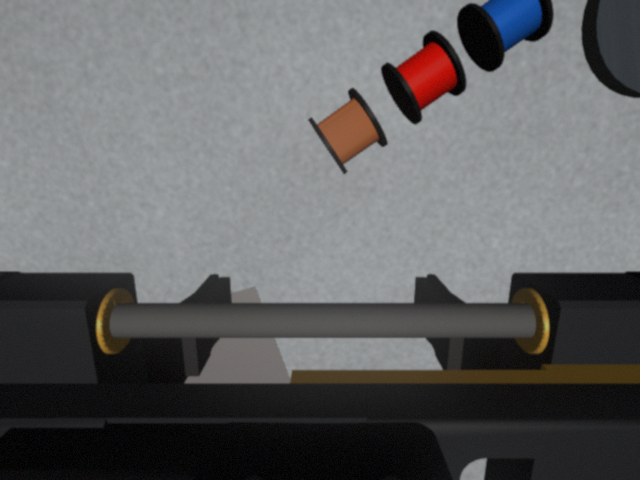

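Candidates for the stand in the top view are the dark foot with a grey post at (336,257) and the pink look-alikes at (390,172), (263,230) and (323,328). I choose the dark/grey one. The spacer is at (472,284). Next: close crops.

```bash
cat > h.py <<'E'
import cv2,numpy as np
from rig import *
np.set_printoptions(precision=4,suppress=True)
def ray(name,uv):
    c=calibration(name);K=c["intrinsics"];d=np.linalg.inv(K)@np.array([uv[0],uv[1],1.])
    if name=="wrist":
        o=get_obs();T=c["tool_from_camera"];R=o["orientation"]
        return o["tcp_pos"]+R@T[:3,3],R@T[:3,:3]@d
    R=cv2.Rodrigues(np.array(c["rvec"]))[0];t=np.array(c["tvec"]).ravel()
    return -R.T@t,R.T@d
def plane(name,uv,z):
    o,d=ray(name,uv);return o+d*(z-o[2])/d[2]
def proj(name,p):
    c=calibration(name)
    return cv2.projectPoints(np.array([p],float),np.array(c["rvec"]),np.array(c["tvec"]),c["intrinsics"],None)[0].ravel()
E
python3 - <<'E'
from h import *
s=cv2.imread("pics/a_scene.png");t=cv2.imread("pics/a_top.png")
a=cv2.resize(s[205:275,180:250],(400,400),interpolation=cv2.INTER_CUBIC)
b=cv2.resize(t[250:320,430:500],(400,400),interpolation=cv2.INTER_CUBIC)
c=cv2.resize(s[230:280,295:345],(400,400)[:2],interpolation=cv2.INTER_CUBIC)
cv2.imwrite("pics/crop.png",cv2.resize(np.hstack([a,b]),(800,400)))
d=cv2.resize(t[225:290,305:370],(400,400),interpolation=cv2.INTER_CUBIC)
cv2.imwrite("pics/crop2.png",np.hstack([c,d]))
E
```

```text
(no output)
```

View pics/crop.png

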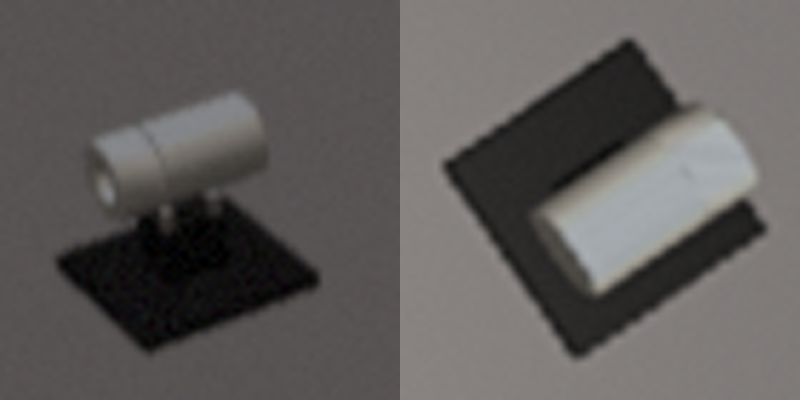

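View pics/crop2.png

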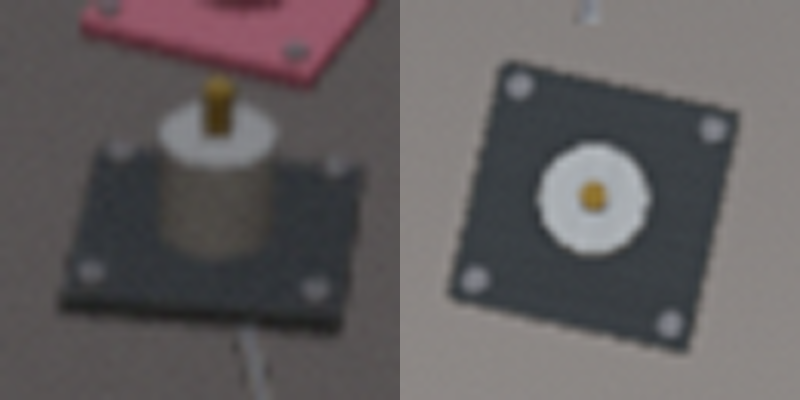

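Run:
```python
from h import *
t=cv2.imread("pics/a_top.png");s=cv2.imread("pics/a_scene.png")
def big(img,roi,m):
    x0,y0,x1,y1=roi;mm=m[y0:y1,x0:x1].astype(np.uint8)
    cs=cv2.findContours(mm,cv2.RETR_EXTERNAL,cv2.CHAIN_APPROX_NONE)[0];c=max(cs,key=cv2.contourArea)
    return c+np.array([x0,y0])
hsv=cv2.cvtColor(t,cv2.COLOR_BGR2HSV);h2=cv2.cvtColor(s,cv2.COLOR_BGR2HSV)
# spacer top
m=(hsv[...,2]>155)
c=big(t,(440,258,500,305),m);r=cv2.minAreaRect(c);print("spacer",r)
b=cv2.boxPoints(r)
for p in b: print(p,plane("top",p,.058))
pc=plane("top",r[0],.063);print("centre",pc)
# cradle foot
m=hsv[...,2]<70
c=big(t,(430,250,500,320),m);c=cv2.convexHull(c);r=cv2.minAreaRect(c);print("cradle",r);print(plane("top",r[0],.008),[plane("top",p,.008)[:2] for p in cv2.boxPoints(r)])
# stand
c=big(t,(305,225,370,290),hsv[...,2]<100);r=cv2.minAreaRect(c);print("foot",r,plane("top",r[0],.008))
c=big(t,(320,240,352,275),(hsv[...,2]>150));print("post",cv2.minEnclosingCircle(c),plane("top",cv2.minEnclosingCircle(c)[0],.04))
m=(hsv[...,1]>120)&(hsv[...,0]<35)
c=big(t,(320,240,352,275),m);pt=cv2.minAreaRect(c)[0];print("stub top",pt,plane("top",pt,.052))
m=(h2[...,1]>120)&(h2[...,0]<35)
c=big(s,(310,235,335,255),m);x,y,w,h=cv2.boundingRect(c);print("scene stub",x,y,w,h)
ps=(x+w/2-.5,y+h/2-.5);o1,d1=ray("top",pt);o2,d2=ray("scene",ps)
A=np.stack([d1,-d2],1);k=np.linalg.lstsq(A,o2-o1,rcond=None)[0];print("tri",o1+k[0]*d1,o2+k[1]*d2)
# scene spacer end (hole)
for q in [(198.4,238),(226,228)]: print("scene end",q,plane("scene",q,.058))
for n,q in dict(driver=(336,165),jar=(478,192),dial=(178,265)).items(): print(n,plane("top",q,.02))
```

```text
spacer ((474.5384216308594, 283.80767822265625), (14.699557304382324, 33.83671188354492), 56.3099365234375)
[456.3846 287.0769] [ 0.5421 -0.102   0.058 ]
[484.5384 268.3077] [ 0.5777 -0.1542  0.058 ]
[492.6923 280.5385] [ 0.5554 -0.1687  0.058 ]
[464.5384 299.3077] [ 0.52   -0.1167  0.058 ]
centre [ 0.5487 -0.134   0.063 ]
cradle ((465.2811584472656, 284.18170166015625), (41.099090576171875, 40.32655334472656), 55.491477966308594)
[ 0.5486 -0.1314  0.008 ] [array([ 0.5582, -0.0766]), array([ 0.6042, -0.1418]), array([ 0.539 , -0.1859]), array([ 0.4936, -0.1212])]
foot ((336.07958984375, 257.94989013671875), (40.1134147644043, 40.1134147644043), 12.804265975952148) [0.595  0.1217 0.008 ]
post ((336.0, 256.8571472167969), 8.384978294372559) [0.595  0.1216 0.04  ]
stub top (336.0, 256.5) [0.5948 0.1215 0.052 ]
scene stub 321 240 3 6
tri [0.5951 0.1215 0.0489] [0.5952 0.1233 0.0489]
scene end (198.4, 238) [ 0.5744 -0.1531  0.058 ]
scene end (226, 228) [ 0.5329 -0.0959  0.058 ]
driver [0.7798 0.1252 0.02  ]
jar [ 0.7295 -0.1552  0.02  ]
dial [0.5745 0.4315 0.02  ]
```

Both views agree on the stub at (0.595, 0.122), tip about 5 cm high. The cradle is at (0.549, -0.132) and the spacer axis runs at about -55°. In the scene crop the end at (198,238), on the +x,-y side, seems to show the hole. I'll hover and look with the wrist camera.

```bash
cat >> h.py <<'E'
def go(p,yaw=None):
    """slide(mm)/turn(deg) to TCP p; yaw = world angle (deg) of tool y axis, mod 180"""
    o=get_obs();R=o["orientation"];s=R.T@(np.array(p)-o["tcp_pos"])*1000
    tr=None
    if yaw is not None:
        cur=np.degrees(np.arctan2(R[1,1],R[0,1]));tr=-((yaw-cur+90)%180-90)
    print("t",o["t"],"tcp",o["tcp_pos"],"slide",s.round(1),"turn",tr)
E
python3 - <<'E'
from h import *
go([.5,.35,.2],35.1); go([.624,-.24,.15],35.1)
E
```

```text
t 0.15 tcp [0.1851 0.5967 0.23  ] slide [-373.9 -142.3   30.1] turn 37.668612732637065
t 0.15 tcp [0.1851 0.5967 0.23  ] slide [-667.1 -669.    80.7] turn 37.668612732637065
```

```bash
python3 -m jog '{"slide":[[-374,-142,30],[-374,-142,30],[-374,-142,30],[-374,-142,30],[-374,-142,30],[-374,-142,30],[-374,-142,30],[-374,-142,30],[-667,-669,80],[-667,-669,80],[-667,-669,80],[-667,-669,80],[-667,-669,80],[-667,-669,80],[-667,-669,80],[-667,-669,80],[-667,-669,80],[-667,-669,80],[-667,-669,80],[-667,-669,80]],"turn":[5,10,15,20,25,30,37.7,37.7,37.7,37.7,37.7,37.7,37.7,37.7,37.7,37.7,37.7,37.7,37.7,37.7]}' 1; python3 -c "
from h import *
go([.624,-.24,.15],35.1)"
```

```text
t: 1.82
tcp_pos: [0.5815, -0.0895, 0.1636]
orientation: [[-0.575, 0.818, 0.0], [0.818, 0.575, 0.0], [0.0, 0.0, -1.0]]
force: [1.0, 0.7, -0.0]
gripper_width: 1.001
t 1.8167 tcp [ 0.5815 -0.0895  0.1636] slide [-147.6  -51.8   13.6] turn -0.011450653389431409
```

```bash
python3 -m jog '{"slide":[[-148,-52,14],[-148,-52,14],[-148,-52,14],[-148,-52,14],[-148,-52,14],[-148,-52,14]],"turn":[0,0,0,0,0,0]}'; python3 -c "
from h import *
print(get_obs()['tcp_pos']);cv2.imwrite('pics/w1.png',snapshot('wrist'))"
```

```text
t: 2.32
tcp_pos: [0.623, -0.2411, 0.1488]
orientation: [[-0.571, 0.821, -0.002], [0.821, 0.571, -0.001], [0.0, -0.002, -1.0]]
force: [0.3, 1.2, 0.2]
gripper_width: 1.003
[ 0.623  -0.2411  0.1488]
```

View pics/w1.png

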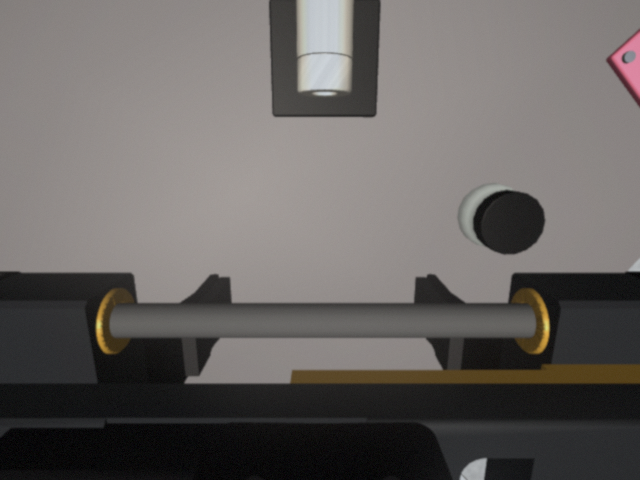

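Run:
```python
from h import *
t=cv2.imread("pics/w1.png")
cv2.imwrite("pics/w1c.png",cv2.resize(t[0:125,262:387],(600,600),interpolation=cv2.INTER_CUBIC))
m=(t.min(2)>130).astype(np.uint8);m[:, :285]=0;m[:,365:]=0;m[125:]=0
for r in (10,30,70,80): 
    x=np.where(m[r])[0];print(r,x.min(),x.max(),plane("wrist",(x.min(),r),.058),plane("wrist",(x.max(),r),.058),plane("wrist",((x.min()+x.max())/2,r),.065)[:2])
x=np.where(m[:,310])[0];print(x.max());print("end top?",plane("wrist",(324.5,88),.075),plane("wrist",(324,92),.058),plane("wrist",(324,97),.041))
o=get_obs();u=-o["orientation"][:,0];print(u)
```

```text
10 298 350 [ 0.5267 -0.1272  0.058 ] [ 0.552  -0.1095  0.058 ] [ 0.5407 -0.1202]
30 298 350 [ 0.5327 -0.136   0.058 ] [ 0.5583 -0.1181  0.058 ] [ 0.5466 -0.1287]
70 299 349 [ 0.5456 -0.154   0.058 ] [ 0.5708 -0.1364  0.058 ] [ 0.559  -0.1463]
80 299 348 [ 0.5488 -0.1588  0.058 ] [ 0.5737 -0.1414  0.058 ] [ 0.5619 -0.1511]
124
end top? [ 0.5658 -0.1557  0.075 ] [ 0.5655 -0.1556  0.058 ] [ 0.5659 -0.1562  0.041 ]
[ 0.5736 -0.8191 -0.0009]
```

View pics/w1c.png

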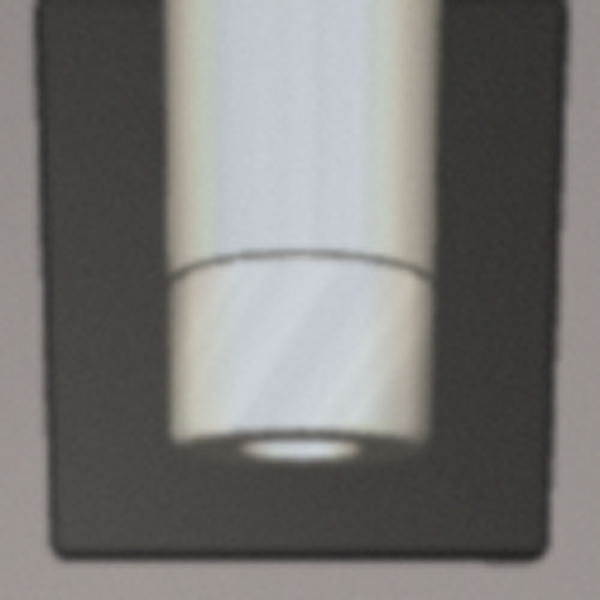

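The wrist crop shows a round bore in the +x,-y end face (324,92), with that end at about (0.566, -0.157). I'll grasp just that end (about 8 mm of it, low in the pads) with a light grip, so the spacer can swing to hang hole-up.

```bash
python3 -c "
from h import *
go([.567,-.158,.10],35.1);go([.567,-.158,.058],35.1)"
```

```text
t 2.3667 tcp [ 0.6236 -0.2388  0.1491] slide [98.6  0.1 49.2] turn -0.09503052538859436
t 2.3667 tcp [ 0.6236 -0.2388  0.1491] slide [98.6  0.1 91.2] turn -0.09503052538859436
```

```bash
python3 -m jog '{"slide":[[35,0,15],[70,0,30],[97.5,0,45],[97.5,0,60],[97.5,0,75],[97.5,0,85],[97.5,0,91],[97.5,0,91],[97.5,0,91],[97.5,0,91]],"turn":[0,0,0,0,0,0,0,0,0,0]}' 1;  python3 -c "
from h import *
print(get_obs()['tcp_pos']);cv2.imwrite('pics/w2.png',snapshot('wrist'))"
```

```text
t: 3.2
tcp_pos: [0.5684, -0.159, 0.0595]
orientation: [[-0.574, 0.819, 0.001], [0.819, 0.574, -0.0], [-0.001, 0.001, -1.0]]
force: [0.5, -0.3, -0.2]
gripper_width: 1.0
[ 0.5684 -0.159   0.0595]
```

View pics/w2.png

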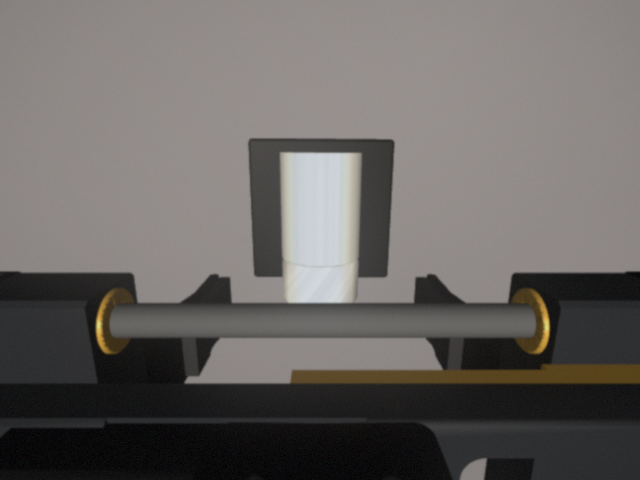

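```bash
python3 -c "
from h import *
o=get_obs();R=o['orientation']
for z in (.058,.075): 
  p=plane('wrist',(320,152),z);print(p,R.T@(p-o['tcp_pos']))
p=plane('wrist',(320,150+126),.008);print(R.T@(p-o['tcp_pos']))
p=plane('wrist',(320,140),.008);print(R.T@(p-o['tcp_pos']))
"
```

```text
[ 0.5292 -0.1062  0.058 ] [ 0.0658 -0.0018  0.0015]
[ 0.5292 -0.106   0.075 ] [ 0.066  -0.0017 -0.0155]
[-0.0059 -0.0023  0.0516]
[ 0.0717 -0.0021  0.0515]
```

```bash
python3 -m jog '{"slide":[[0,-1,0],[0,-1,0],[0,-1,0],[0,-1,0],[0,-1,0],[0,-1,0],[0,-1,0],[0,-1,0],[0,-1,0],[0,-1,0],[0,-1,0],[0,-1,0]],"turn":[0,0,0,0,0,0,0,0,0,0,0,0]}' -1 4
```

```text
t: 4.25
tcp_pos: [0.5671, -0.1593, 0.0588]
orientation: [[-0.575, 0.818, 0.0], [0.818, 0.575, 0.0], [0.0, 0.0, -1.0]]
force: [1.0, 0.8, 0.3]
gripper_width: 0.376
```

```bash
python3 -m jog '{"slide":[[0,0,-4],[0,0,-8],[0,0,-12],[0,0,-16],[0,0,-20],[0,0,-25],[0,0,-30],[0,0,-35],[0,0,-40],[0,0,-45],[0,0,-50],[0,0,-55],[0,0,-60],[0,0,-65],[0,0,-70],[0,0,-70]],"turn":[0,0,0,0,0,0,0,0,0,0,0,0,0,0,0,0]}' -1 4;  python3 -c "
from h import *
a=snapshot('wrist');b=snapshot('scene')
cv2.imwrite('pics/w3.png',np.hstack([cv2.resize(a,(400,300)),cv2.resize(b[170:280,150:290],(382,300),interpolation=cv2.INTER_CUBIC)]))"
```

```text
t: 5.58
tcp_pos: [0.5676, -0.1595, 0.1299]
orientation: [[-0.574, 0.819, 0.001], [0.819, 0.574, -0.0], [-0.001, 0.001, -1.0]]
force: [0.2, -0.2, -1.2]
gripper_width: 0.377
```

View pics/w3.png

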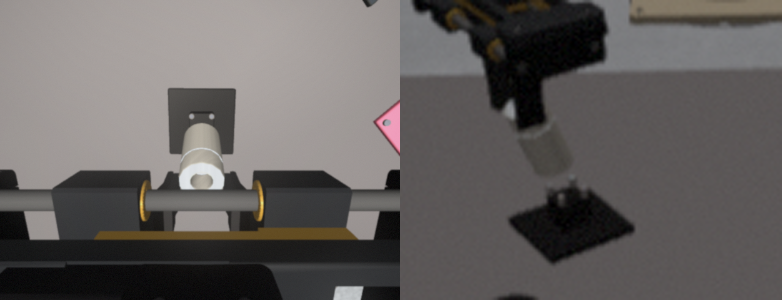

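The spacer is held by its bored end, whose hole now shows clearly at (202,180) of the left picture. It hangs partly swung, with its lower end towards the cradle. I'll loosen to 3 N and let it swing further.

```bash
python3 -m jog '{"slide":[[0,0,-10],[0,0,-20],[0,0,-30],[0,0,-30],[0,0,-30],[0,0,-30],[0,0,-30],[0,0,-30]],"turn":[0,0,0,0,0,0,0,0]}' -1 3;  python3 -c "
from h import *
a=snapshot('wrist');b=snapshot('scene')
cv2.imwrite('pics/w4.png',np.hstack([cv2.resize(a,(400,300)),cv2.resize(b[150:260,150:290],(382,300),interpolation=cv2.INTER_CUBIC)]))"
```

```text
t: 6.35
tcp_pos: [0.5668, -0.1593, 0.1583]
orientation: [[-0.575, 0.818, -0.001], [0.818, 0.575, 0.0], [0.001, -0.001, -1.0]]
force: [-0.4, 1.1, -1.6]
gripper_width: 0.377
```

View pics/w4.png

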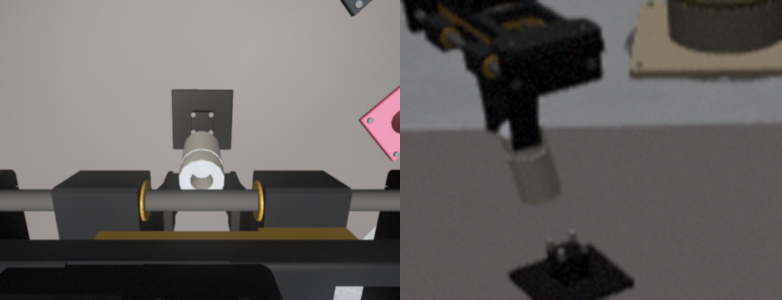

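```bash
python3 -c "
from h import *
a=snapshot('wrist');b=snapshot('scene');cv2.imwrite('pics/w5s.png',b);cv2.imwrite('pics/w5w.png',a)
cv2.imwrite('pics/w5.png',np.hstack([cv2.resize(a[190:320,255:385],(400,400),interpolation=cv2.INTER_CUBIC),cv2.resize(b[190:240,175:225],(400,400),interpolation=cv2.INTER_CUBIC)]))
o=get_obs();print(o['tcp_pos'],o['force'])
p=o['tcp_pos'].copy();print(proj('scene',p),proj('scene',p-[0,0,.05]))"
```

```text
[ 0.5669 -0.1594  0.1585] [ 0.4297  0.3157 -1.486 ]
[190.1892 196.0976] [193.1682 216.663 ]
```

View pics/w5.png

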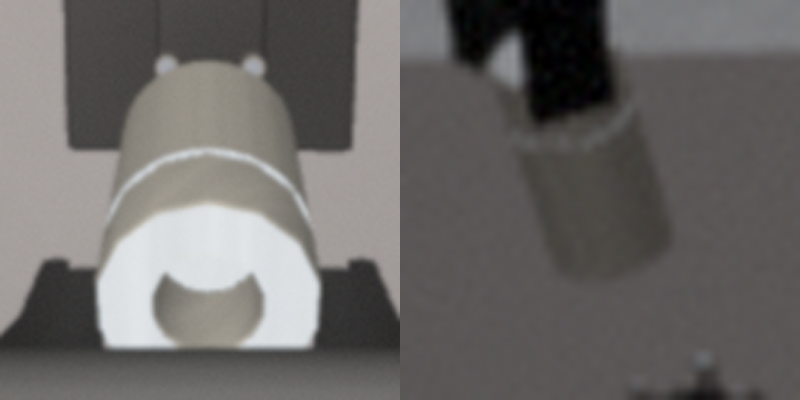

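```bash
cat > tilt.py <<'E'
from h import *
def wproj(p):
    c=calibration('wrist');T=np.linalg.inv(c['tool_from_camera']);q=c['intrinsics']@(T[:3,:3]@p+T[:3,3]);return q[:2]/q[2]
if __name__=="__main__":
  for th in range(0,35,3):
    t=np.radians(th);d=np.array([np.sin(t),0,np.cos(t)]);e=np.array([np.cos(t),0,-np.sin(t)])
    P=np.array([.0055,0,-.001]);R=get_obs()['orientation'];tc=get_obs()['tcp_pos']
    W=lambda p:tc+R@p
    a=proj('scene',W(P+.01*d));b=proj('scene',W(P+.06*d))
    print(th,"wrist bottom far rim",wproj(P+.06*d+.017*e),"top face far rim",wproj(P-.004*d+.017*e),"scene slope",((b-a)[0]/(b-a)[1]).round(3),b)
E
python3 tilt.py
```

```text
0 wrist bottom far rim [323.8727 226.4259] top face far rim [324.428 257.465] scene slope 0.142 [195.9875 219.4946]
3 wrist bottom far rim [323.8775 221.575 ] top face far rim [324.4388 258.5977] scene slope 0.199 [197.2879 219.0361]
6 wrist bottom far rim [323.8834 216.7892] top face far rim [324.4494 259.8377] scene slope 0.257 [198.5711 218.5155]
9 wrist bottom far rim [323.8905 212.074 ] top face far rim [324.4599 261.1826] scene slope 0.319 [199.8342 217.9345]
12 wrist bottom far rim [323.8988 207.4353] top face far rim [324.4703 262.6294] scene slope 0.384 [201.0741 217.2947]
15 wrist bottom far rim [323.9082 202.8798] top face far rim [324.4806 264.175 ] scene slope 0.452 [202.288 216.598]
18 wrist bottom far rim [323.919  198.4146] top face far rim [324.4906 265.8152] scene slope 0.525 [203.4729 215.8462]
21 wrist bottom far rim [323.9309 194.0477] top face far rim [324.5003 267.5458] scene slope 0.604 [204.6262 215.0415]
24 wrist bottom far rim [323.9442 189.7876] top face far rim [324.5098 269.362 ] scene slope 0.689 [205.7452 214.1858]
27 wrist bottom far rim [323.9588 185.6437] top face far rim [324.5189 271.2582] scene slope 0.782 [206.8274 213.2815]
30 wrist bottom far rim [323.9748 181.6264] top face far rim [324.5276 273.2289] scene slope 0.885 [207.8702 212.3308]
33 wrist bottom far rim [323.9923 177.7468] top face far rim [324.536  275.2676] scene slope 1.0 [208.8712 211.336 ]
```

Both views put the tilt at about 9°. I'll straighten it by pressing the flat lower end gently on a clear patch of bench at (0.55, 0).

```bash
python3 -c "
from h import *
go([.55,0,.09]);go([.55,0,.064])"
```

```text
t 6.55 tcp [ 0.5669 -0.1594  0.1585] slide [140.2  77.7  68.6] turn None
t 6.55 tcp [ 0.5669 -0.1594  0.1585] slide [140.2  77.7  94.6] turn None
```

```bash
python3 -m jog '{"slide":[[10,5,0],[28,15,0],[46,25,0],[64,35,0],[82,45,0],[100,55,10],[118,65,20],[132,73,35],[140,78,50],[140,78,65],[140,78,76],[140,78,84],[140,78,90],[140,78,93],[140,78,93],[140,78,93]],"turn":[0,0,0,0,0,0,0,0,0,0,0,0,0,0,0,0]}' -1 8
```

```text
t: 7.88
tcp_pos: [0.5508, -0.0003, 0.0662]
orientation: [[-0.574, 0.819, 0.001], [0.819, 0.574, 0.0], [-0.0, 0.001, -1.0]]
force: [0.2, -0.6, -1.8]
gripper_width: 0.372
```

```bash
python3 -m jog '{"slide":[[0,0,0],[0,0,0],[0,0,1],[0,0,2],[0,0,3],[0,0,4],[0,0,5],[0,0,6],[0,0,6.5],[0,0,7],[0,0,7]],"turn":[0,0,0,0,0,0,0,0,0,0,0]}' -1 3; python3 -c "
from h import *
a=snapshot('wrist');b=snapshot('scene')
cv2.imwrite('pics/w6.png',np.hstack([cv2.resize(a[190:320,255:385],(400,400),interpolation=cv2.INTER_CUBIC),cv2.resize(b[195:275,225:305],(400,400),interpolation=cv2.INTER_CUBIC)]))
"; python3 tilt.py | head -4
```

```text
t: 8.8
tcp_pos: [0.5504, 0.0001, 0.0587]
orientation: [[-0.575, 0.818, -0.0], [0.818, 0.575, 0.0], [0.0, -0.0, -1.0]]
force: [-0.5, 0.1, 3.6]
gripper_width: 0.374
0 wrist bottom far rim [323.8727 226.4265] top face far rim [324.4281 257.4659] scene slope 0.045 [270.2452 250.8855]
3 wrist bottom far rim [323.8776 221.5756] top face far rim [324.4389 258.5985] scene slope 0.097 [271.3252 250.4108]
6 wrist bottom far rim [323.8835 216.7898] top face far rim [324.4495 259.8385] scene slope 0.151 [272.3963 249.8813]
9 wrist bottom far rim [323.8906 212.0746] top face far rim [324.46   261.1834] scene slope 0.208 [273.4559 249.2988]
```

View pics/w6.png

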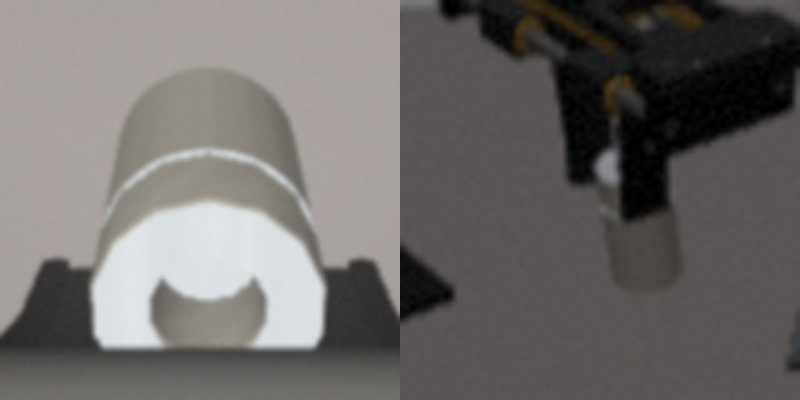

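It touches the bench with about 5 N and is nearly upright. Its flat end can stand by itself, so I'll release it there, then regrip it deeper and true.

```bash
python3 -m jog '{"slide":[[0,0,0],[0,0,0],[0,0,0],[0,0,0],[0,0,0],[0,0,0]],"turn":[0,0,0,0,0,0]}' 0 3; python3 -c "
from h import *
a=snapshot('wrist');b=snapshot('scene')
cv2.imwrite('pics/w7.png',np.hstack([cv2.resize(a[190:320,255:385],(400,400),interpolation=cv2.INTER_CUBIC),cv2.resize(b[195:275,225:305],(400,400),interpolation=cv2.INTER_CUBIC)]))
print(get_obs()['gripper_width'],get_obs()['force'])"
```

```text
t: 9.4
tcp_pos: [0.5504, 0.0001, 0.0587]
orientation: [[-0.575, 0.818, -0.0], [0.818, 0.575, 0.0], [0.0, -0.0, -1.0]]
force: [-0.3, 0.2, 0.7]
gripper_width: 0.499
0.5008007845346076 [ 0.1441  0.5072 -0.1314]
```

View pics/w7.png

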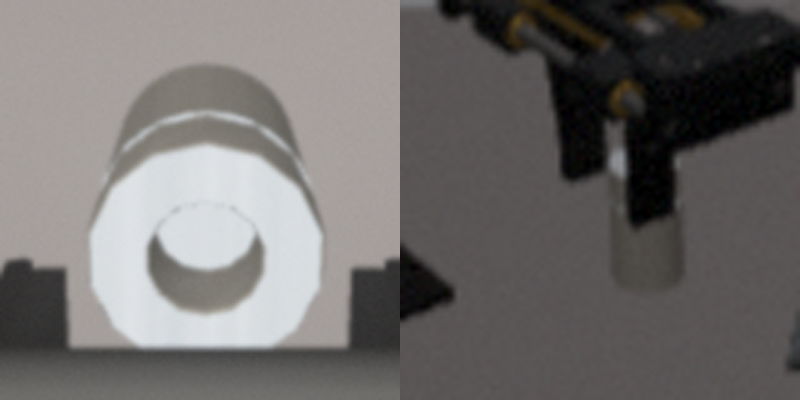

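```bash
python3 -c "
from h import *
o=get_obs();p=plane('wrist',(322,273.5),.064);print(p,o['orientation'].T@(p-o['tcp_pos']))
p=plane('wrist',(322,190+146*.325),.064);print(o['orientation'].T@(p-o['tcp_pos']))
p=plane('wrist',(322,190+65*.325),.0);print(o['orientation'].T@(p-o['tcp_pos']))"
```

```text
[0.5407 0.0121 0.064 ] [ 0.0154 -0.001  -0.0053]
[ 0.0313 -0.001  -0.0052]
[ 0.0317 -0.0011  0.0588]
```

Standing upright with the hole up. The top face and bottom rim agree on its centre at tool x +14.7 and y -1 mm. Now I regrip.

```bash
python3 -m jog '{"slide":[[4,-1,0],[9,-1,3],[14.5,-1,7],[14.5,-1,11],[14.5,-1,14],[14.5,-1,14],[14.5,-1,14]],"turn":[0,0,0,0,0,0,0]}' 0 3; python3 -m jog '{"slide":[[0,0,0],[0,0,0],[0,0,0],[0,0,0],[0,0,0],[0,0,0]],"turn":[0,0,0,0,0,0]}' -1 12;python3 -m jog '{"slide":[[0,0,-8],[0,0,-20],[0,0,-35],[0,0,-52],[0,0,-70],[0,0,-80],[0,0,-85],[0,0,-85],[0,0,-85]],"turn":[0,0,0,0,0,0,0,0,0]}' -1 12; python3 -c "
from h import *
a=snapshot('wrist');b=snapshot('scene')
cv2.imwrite('pics/w8.png',np.hstack([cv2.resize(a[190:320,255:385],(400,400),interpolation=cv2.INTER_CUBIC),cv2.resize(b[155:255,220:320],(400,400),interpolation=cv2.INTER_CUBIC)]))
go([.595,.122,.13])"
```

```text
t: 10.08
tcp_pos: [0.5412, 0.0111, 0.0445]
orientation: [[-0.574, 0.819, -0.0], [0.819, 0.574, -0.0], [0.0, -0.0, -1.0]]
force: [-0.7, -0.2, -0.1]
gripper_width: 0.502
t: 10.58
tcp_pos: [0.5415, 0.0114, 0.045]
orientation: [[-0.575, 0.818, 0.001], [0.818, 0.575, 0.0], [-0.0, 0.001, -1.0]]
force: [1.8, 0.4, 1.0]
gripper_width: 0.382
t: 11.33
tcp_pos: [0.541, 0.0114, 0.1295]
orientation: [[-0.575, 0.818, -0.0], [0.818, 0.575, 0.0], [0.0, -0.0, -1.0]]
force: [-0.4, 0.6, -2.0]
gripper_width: 0.382
t 11.4333 tcp [0.5407 0.0113 0.1288] slide [ 59.4 108.1  -1.3] turn None
```

View pics/w8.png

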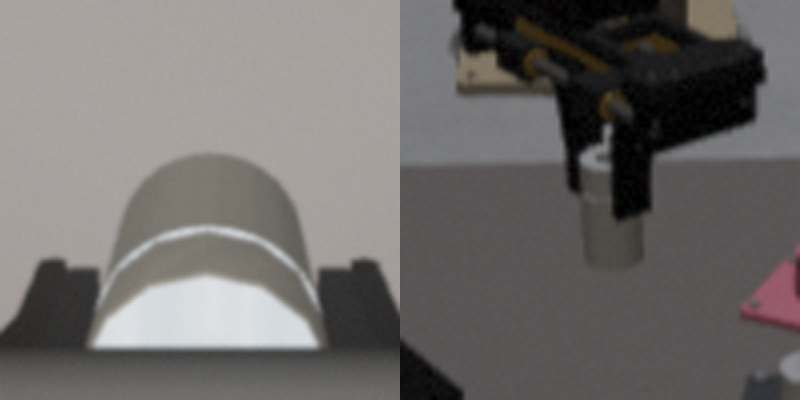

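```bash
python3 -m jog '{"slide":[[8,14,-1],[20,36,-1],[32,58,-1],[44,80,-1],[54,98,-1],[59.4,108,0],[59.4,108,6],[59.4,108,12],[59.4,108,18],[59.4,108,21],[59.4,108,21],[59.4,108,21]],"turn":[0,0,0,0,0,0,0,0,0,0,0,0]}' -1 12; python3 -c "
from h import *
cv2.imwrite('pics/w9.png',cv2.resize(snapshot('scene')[180:270,280:370],(500,500),interpolation=cv2.INTER_CUBIC));go([.595,.122,.101])"
```

```text
t: 12.43
tcp_pos: [0.5954, 0.1211, 0.1087]
orientation: [[-0.574, 0.819, -0.0], [0.819, 0.574, -0.0], [0.0, -0.0, -1.0]]
force: [0.2, 0.5, -1.6]
gripper_width: 0.378
t 12.4833 tcp [0.5956 0.1214 0.109 ] slide [ 0.8 -0.2  8. ] turn None
```

View pics/w9.png

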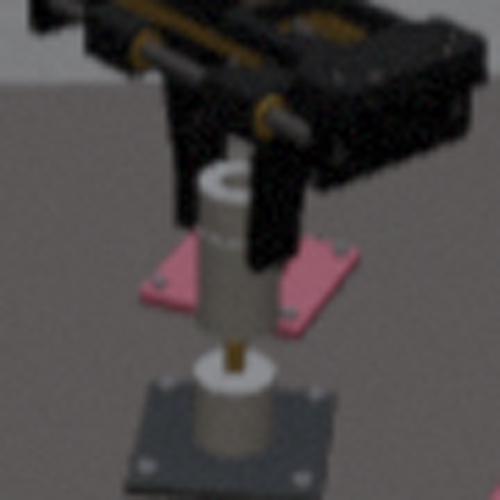

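The spacer is upright over the dark stand's stub, hole up. Now I lower it slowly, about 1 mm per row, to feel for contact at z ≈ 0.101.

```bash
python3 -m jog '{"slide":[[0,0,2],[0,0,4],[0,0,6],[0,0,7],[0,0,8],[0,0,8.5],[0,0,9],[0,0,9],[0,0,9]],"turn":[0,0,0,0,0,0,0,0,0]}' -1 12
```

```text
t: 13.23
tcp_pos: [0.5959, 0.1218, 0.1007]
orientation: [[-0.574, 0.819, 0.001], [0.819, 0.574, 0.0], [-0.0, 0.001, -1.0]]
force: [-3.0, -0.7, 7.2]
gripper_width: 0.384
```

```bash
python3 -m jog '{"slide":[[0,0,0],[0,0,0],[0,0,0],[0,0,0]],"turn":[0,0,0,0]}' -1 12; python3 -c "
from h import *
cv2.imwrite('pics/w10.png',cv2.resize(snapshot('scene')[180:270,280:370],(500,500),interpolation=cv2.INTER_CUBIC))"
```

```text
t: 13.57
tcp_pos: [0.5959, 0.1219, 0.1007]
orientation: [[-0.574, 0.819, 0.001], [0.819, 0.574, 0.0], [-0.0, 0.001, -1.0]]
force: [-3.2, -0.8, 7.1]
gripper_width: 0.381
```

View pics/w10.png

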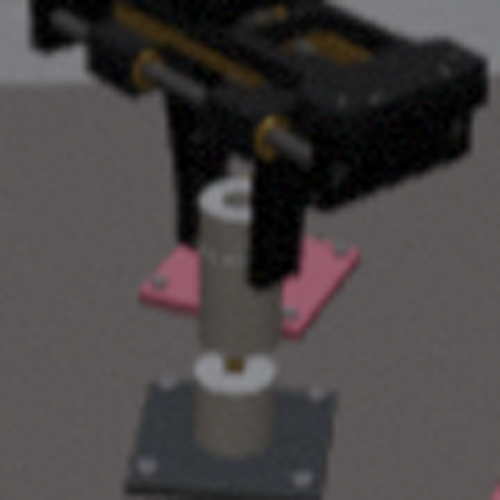

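Steady contact of about 9 N with the bottom at stub-tip height, so it doesn't sink: solid end down, hole up, as seen. Now I raise it.

```bash
python3 -m jog '{"slide":[[0,0,-4],[0,0,-12],[0,0,-25],[0,0,-40],[0,0,-60],[0,0,-80],[0,0,-100],[0,0,-120],[0,0,-135],[0,0,-145],[0,0,-150],[0,0,-150],[0,0,-150],[0,0,-150],[0,0,-150],[0,0,-150],[0,0,-150],[0,0,-150]],"turn":[0,0,0,0,0,0,0,0,0,0,0,0,0,0,0,0,0,0]}' -1 20; python3 -c "
from h import *
a=snapshot('wrist');b=snapshot('scene')
cv2.imwrite('pics/w11.png',np.hstack([cv2.resize(a[190:320,255:385],(400,400),interpolation=cv2.INTER_CUBIC),cv2.resize(b[120:220,270:370],(400,400),interpolation=cv2.INTER_CUBIC)]));cv2.imwrite('pics/t11.png',snapshot('top'))
print(get_obs()['joint_vel'])"
```

```text
t: 15.12
tcp_pos: [0.5955, 0.122, 0.2495]
orientation: [[-0.574, 0.819, -0.0], [0.819, 0.574, -0.0], [0.0, -0.0, -1.0]]
force: [0.1, 0.5, -1.9]
gripper_width: 0.378
[-0.0004 -0.0003  0.0006 -0.0006  0.0024  0.0009 -0.0005]
```

View pics/w11.png

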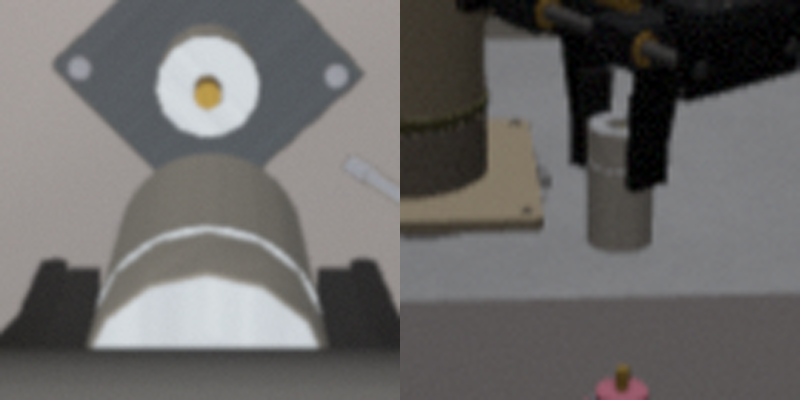

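View pics/t11.png

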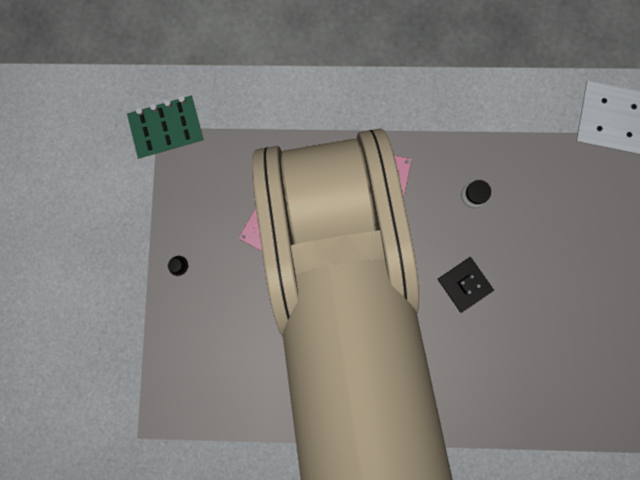

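```bash
python3 -c "
from h import *
o=get_obs();p=plane('wrist',(322.3,221.2),.056);print(p,o['orientation'].T@(p-o['tcp_pos']))
p=plane('wrist',(322,190+155*.325),o['tcp_pos'][2]-.045);print(o['orientation'].T@(p-o['tcp_pos']))"
```

```text
[0.595 0.121 0.056] [-0.0006 -0.001   0.1937]
[ 0.0175 -0.0011  0.045 ]
```

The stub is within 1 mm of the spacer's axis, and the rim sits 17.5 mm out against an expected 17 mm. The tried contact was therefore centred, and the spacer is upright. Its centre is about 0.236 m high, and the jar and dial are at their starting pixels. Handing in.

```bash
python3 -c "
from rig import *
print(hand_in())"
```

```text
the job is handed in; nothing more can be done
None
```

I handed the job in at about 15 s of the 67 s allowed, with the gripper still holding the spacer upright, hole up. The hand-in reported no verdict.

**What I did**
- **Finding the hole:** the scene and wrist cameras showed a bore in the +x, -y end of the spacer.
- **Standing it upright:** I lifted the spacer lightly by that end so it swung down. It stopped about 9° off vertical, and pressing it on the bench barely changed that. I stood it on a clear patch of bench, where it settled upright, and regripped it true.
- **Trying it on the stub:** I lowered the free end onto the stub of the dark stand. It stopped at stub-tip height with about 9 N and did not sink, so that end is solid and the hole is up.
- **Final hold:** I then raised it and held it with a 20 N grip setting.

**Last checks**
- The spacer's centre was about 0.236 m above the bench and the arm was at rest.
- The stub was about 1 mm off the spacer's axis, so the try was centred.
- The jar and dial were unmoved in the top view. The arm hid the screwdriver there; only its tip showed in the wrist view, and nothing had gone near it, but I did not measure its position.
- None of these last checks failed. The only earlier mismatch was 1–2 mm between measurements, which the regrip took care of.

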